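# Stack the boxed soaps on the linen-cupboard tray

### The job

First clear the black-lidded tin off the bamboo tray and stand it wholly on the round coaster. Then pile every boxed soap flat and squarely on the tray's dark pad, lengthwise with it and edges flush, all the teal boxes first at the bottom and the lilac-grey ones above them, and finish by setting the white soap dish, right way up and in line, on top of the pile. Leave the tissue box, the lotion bottle and the candle cup alone.

Things in the scene. Friction and masses are not known exactly. Their poses are not given: they have to be found in the camera images.
- teal1: teal boxed soap: a rigid flat carton 100 (its x) x 60 (its y) x 22 mm (z) with a white paper band round its middle; about 0.12 kg, may be absent. Origin at its middle, 11 mm above its underside. Lies flat on the table (z = 0) at the start, at any yaw; either large face may lie up in the pile
- teal2: teal boxed soap: a rigid flat carton 100 (its x) x 60 (its y) x 22 mm (z) with a white paper band round its middle; about 0.12 kg, may be absent. Origin at its middle, 11 mm above its underside. Lies flat on the table (z = 0) at the start, at any yaw; either large face may lie up in the pile
- teal3: teal boxed soap: a rigid flat carton 100 (its x) x 60 (its y) x 22 mm (z) with a white paper band round its middle; about 0.12 kg, may be absent. Origin at its middle, 11 mm above its underside. Lies flat on the table (z = 0) at the start, at any yaw; either large face may lie up in the pile
- grey1: lilac-grey boxed soap: a rigid flat carton 100 (its x) x 60 (its y) x 22 mm (z) with a white paper band round its middle; about 0.12 kg, may be absent. Origin at its middle, 11 mm above its underside. Lies flat on the table (z = 0) at the start, at any yaw; either large face may lie up in the pile
- grey2: lilac-grey boxed soap: a rigid flat carton 100 (its x) x 60 (its y) x 22 mm (z) with a white paper band round its middle; about 0.12 kg, may be absent. Origin at its middle, 11 mm above its underside. Lies flat on the table (z = 0) at the start, at any yaw; either large face may lie up in the pile
- grey3: lilac-grey boxed soap: a rigid flat carton 100 (its x) x 60 (its y) x 22 mm (z) with a white paper band round its middle; about 0.12 kg, may be absent. Origin at its middle, 11 mm above its underside. Lies flat on the table (z = 0) at the start, at any yaw; either large face may lie up in the pile
- dish: white stoneware soap dish, an open rectangular tray 110 (x) x 62 (y) x 22 mm high, walls 6 mm, about 0.18 kg, lying upright on the table. Origin at the centre of its underside, z up out of its open top. Can be gripped across the outside of its 62 mm width
- tin: low round tin of bath salts, 64 mm in diameter, 40 mm high, silver with a navy band and a closed black lid (its top 12 mm, same diameter, pale blue spot in the middle), about 0.2 kg. Stands on the tray at the start. Origin at the centre of its underside, z up
- coaster: round brass coaster with a cork face, 100 mm in diameter, 8 mm thick, fixed to the table. Origin at the centre of its underside
- tray: low flat bamboo tray (a plain board without rim), 150 (x) x 104 (y) x 12 mm thick, fixed to the table. Origin at the centre of its underside; x along its long side
- pad (a point): centre of the dark brown pad inlaid flush in the middle of the tray's top, 12 mm above the table; the pad is 102 x 62 mm, its long side along the tray's long side (x)
- tissue_box: bystander: cream and brass tissue box 115 x 115 x 120 mm, left far side. Origin at the centre of its underside
- lotion: bystander: blue lotion bottle, 60 mm in diameter, 160 mm high, right far side. Origin at the centre of its underside
- tealight: bystander: open green glass candle cup, 76 mm in diameter, 60 mm high, beyond the tray. Origin at the centre of its underside

How it is judged:
By the outcome, as a careful person would: the job done as asked, in the order asked, and still so for the second after the job is handed in, with the robot touching nothing.
Of teal1, teal2, teal3, grey1, grey2, grey3 only 4 to 5 are there at a start; the rules pass over those that are not, and their reading is None.
At some moment in a run one of tin, teal1, teal2, teal3, grey1, grey2, grey3 may be knocked a few centimetres aside while the robot is not near it.
Once in a run the grip may slacken for a moment while it holds something.
It also fails if it takes over 210 s, if anything falls off the work surface, if the arm or the gripper's body presses on something with over 40 N, if the wrist force passes 120 N, or if a joint passes its speed limit or range.

### The arm

A 6-joint arm with a two-finger parallel gripper is mounted at the origin on the work surface. World frame = base frame: x ahead of the robot, y to its left, z up, the work surface at z = 0. Lengths are in m, angles in rad, forces in N, time in s.
With the tool pointing down it reaches from about 0.325 to 0.775 m from the base axis. Payload 9.3 kg.
Tool frame: the origin (TCP) lies midway between the tips of the shut fingers; the grasp point (between the pads) lies 19 mm behind it (bot.hold_point_z is the distance from the TCP to the grasp point, in m); z points along the fingers, y is the line along which they close (so a half turn about z gives the same grasp; the last joint's range is limited). The gripper opens to 85 mm and grips with 20 to 120 N. Pads are 22 mm wide; open, the fingers measure 114 mm over their backs; the gripper's body (76 mm by 85 mm) begins 54 mm behind the grasp point. The pads swing forward as they close: fully open they stand 13 mm farther back than shut.
Start: joints at [-1.372, 0.259, 0.021, 1.334, 0, 1.418], TCP at [0.19, -0.516, 0.231] pointing down, gripper open.
Joint ranges: [-3.04, 3.04], [-0.91, 1.82], [-1.04, 1.36], [-1.92, 1.95], [-1.52, 1.45], [-3.14, 3.14]. Speed limits (rad/s): [2.22, 2.22, 2.79, 3.14, 3.14, 3.14].

### API

Orientations are given as a 3x3 rotation matrix whose columns are the frame's x, y, z axes.
In Python, from plant import bot gives the robot as it stands.
- The arm moves only by the tool carry_out, never from a script. Its arguments are lists of equal length, an entry for each row: "fingers": the opening, from -1 (shut) to 1 (fully open); "translation": the shift along the tool's x, y, z in mm, a list of three; "rot": the turn, a rotation vector about the tool's x, y, z in rad, a list of three. In form: {"fingers": [fingers, ...], "translation": [[x, y, z], ...], "rot": [[wx, wy, wz], ...]}. A call has 1 to 12 rows; each row is the pose to reach, as a shift and turn from the pose commanded when the call began, along the tool's axes at that moment; what a row does not reach only later rows make up. A row lasts 1/12 s, in which the tool goes at most 41.7 mm and 7.16 degrees, less where a joint would pass 70% of its speed; a pose out of reach is approached as far as the arm can. A call with a gripper value outside its range is refused whole. The fingers move at their own pace and stop on an object; the grip force is fixed at half the most. Time passes only in rows, so rows that repeat a pose let the fingers close. It gives the time, the measured TCP pose, the force, the opening and the grip force at its end, in the units of the state.
- bot.read_state(): the state, without advancing time (a new reading comes with each control period).
- bot.snapshot(name): name is "scene" or "top"; returns a dict with "pixels" (480x640x3 uint8, blue, green, red), "depth" (480x640 float32, m along the optical axis (not along the pixel's ray), 0 where there is no reading), "intrinsics" (3x3 intrinsics, pixels), "dist_coeffs" ([k1, k2, p1, p2, k3] as OpenCV has them; the pictures are not rectified), "world_from_camera" (4x4, takes a point from camera to world coordinates). Camera axes: x right, y up, looking along -z (the intrinsics and any distortion apply to the point x, -y, -z); pixel columns grow to the right and rows downward; lengths in m; the calibration is good to about 2 mm. A picture is of the moment at which its call begins.
- bot.hand_in(): hands the job in; it is judged then, once.
The state is a dict: "t": time; "joint_positions": joint angles; "qd": joint speeds; "joint_efforts": joint torques, N m; "ee_pos": TCP position; "ee_rot": TCP orientation; "contact_force": force on the tool from outside, world axes, zero at the start; "wrist_torque": the same for the moment, N m; "width": finger opening in m; "grasp_force": force on a finger pad.
Only numpy, scipy, OpenCV 4.12 (cv2) and the standard library are available. Lean on these libraries where they do the work, as an engineer would, in place of code of your own. Each camera call takes 0.05 s, during which the arm holds its last target. There are 200 camera calls.

## Working session

There is one attempt and no reset: what is moved stays moved. The work goes in short steps, Python scripts to look and compute and a tool call to move; the robot and the scene stay as the last step left them, time stands still between calls to the robot, and variables do not carry over. Pictures are saved under pics/ and viewed, at most 14 in all, crops included, and the job is handed in when it is done.

Besides the shell and the picture viewer there is one more tool, called after ">>>" as name(argument=value, ...) on one line, values as JSON. carry_out: Moves the arm, as the interface text tells. Its arguments: {"type":"object","properties":{"fingers":{"type":"array"},"translation":{"type":"array"},"rot":{"type":"array"}},"required":["fingers","translation","rot"]}

```bash
ls; mkdir -p pics; python3 - <<'E'
from plant import bot
import cv2
s=bot.read_state(); print({k:(v.round(3) if hasattr(v,'round') else v) for k,v in s.items()}, bot.hold_point_z)
for n in ("scene","top"):
    d=bot.snapshot(n); cv2.imwrite(f"pics/{n}0.png",d["pixels"]); print(n,d["intrinsics"],d["dist_coeffs"],d["world_from_camera"])
E
```

```text
pics
{'t': 0.0, 'joint_positions': array([-1.372,  0.259,  0.021,  1.334, -0.   ,  1.418]), 'qd': array([ 0.002, -0.001,  0.001,  0.001,  0.   ,  0.002]), 'joint_efforts': array([ 1.0000e-03, -5.5564e+01,  3.4452e+01,  1.4000e-02, -0.0000e+00,
        0.0000e+00]), 'ee_pos': array([ 0.189, -0.516,  0.231]), 'ee_rot': array([[ 0.939,  0.345, -0.   ],
       [ 0.345, -0.939,  0.001],
       [ 0.   , -0.001, -1.   ]]), 'contact_force': array([ 0.553, -0.639, -0.472]), 'wrist_torque': array([ 0.001,  0.018, -0.023]), 'grasp_force': 0.0, 'width': 0.08516907477841987} 0.0187
scene [[445.13449781   0.         315.31193237]
 [  0.         445.13449781 244.75552292]
 [  0.           0.           1.        ]] [-0.02783003  0.          0.          0.          0.        ] [[-4.24135377e-01 -4.69315022e-01  7.74501512e-01  1.30271048e+00]
 [ 9.05598752e-01 -2.19530264e-01  3.62901314e-01  3.30653652e-01]
 [-2.88516487e-04  8.55306888e-01  5.18121649e-01  5.40939270e-01]
 [ 0.00000000e+00  0.00000000e+00  0.00000000e+00  1.00000000e+00]]
top [[452.65760051   0.         321.61490299]
 [  0.         452.65760051 240.73486526]
 [  0.           0.           1.        ]] [-0.11184865  0.          0.          0.          0.        ] [[-0.02228883  0.98961339 -0.14201599  0.40700073]
 [-0.99974226 -0.02144947  0.00743864  0.00491088]
 [ 0.00431521  0.14214519  0.98983641  1.04743573]
 [ 0.          0.          0.          1.        ]]
```

View pics/top0.png

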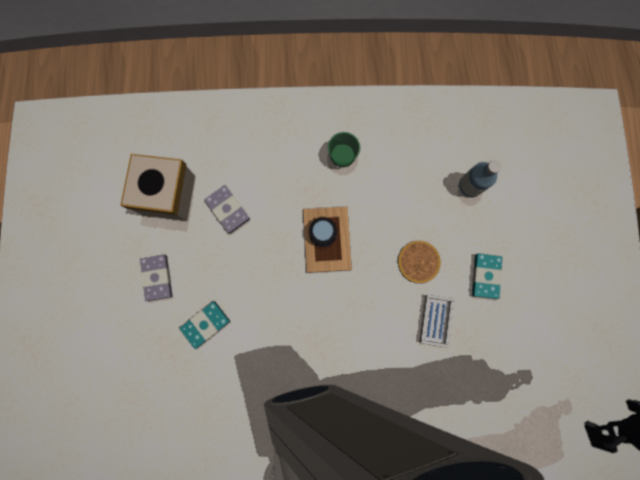

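View pics/scene0.png

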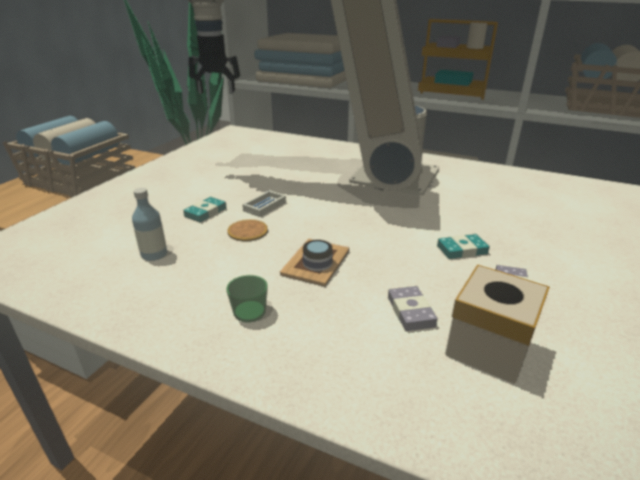

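The top view shows the tray at about (327,240) with the tin on it at (323,231), and the coaster at (419,262). Teal boxes are at (204,325) and (488,276), grey boxes at (227,208) and (155,278), and the dish at (435,320). The scene view agrees: four boxes, with the tissue box, bottle and cup clear of the route.

```bash
cat > h.py <<'E'
from plant import bot
import cv2, numpy as np
from scipy.spatial.transform import Rotation as Ro
def snap(n="top", save=None):
    d=bot.snapshot(n)
    if save: cv2.imwrite(f"pics/{save}.png",d["pixels"])
    K,T=d["intrinsics"],d["world_from_camera"]
    u,v=np.meshgrid(np.arange(640.),np.arange(480.))
    p=cv2.undistortPoints(np.stack([u,v],-1).reshape(-1,1,2),K,np.array(d["dist_coeffs"])).reshape(480,640,2)
    ray=np.stack([p[...,0],-p[...,1],-np.ones((480,640))],-1)
    d["ray"]=ray@T[:3,:3].T; d["o"]=T[:3,3]
    d["w"]=d["o"]+d["ray"]*d["depth"][...,None]
    d["h"]=np.where(d["depth"]>0,d["w"][...,2],-1)
    d["hsv"]=cv2.cvtColor(d["pixels"],cv2.COLOR_BGR2HSV)
    return d
def onplane(d,z): return (d["o"]+d["ray"]*((z-d["o"][2])/d["ray"][...,2])[...,None])[...,:2]
def rect(P):
    (cx,cy),(a,b),ang=cv2.minAreaRect((P*1000).astype(np.float32))
    if a<b: a,b,ang=b,a,ang+90
    ang=(ang+90)%180-90
    return np.round([cx,cy,ang,a,b],1)
def blobs(d,mask,z,amin=100):
    n,l,s,c=cv2.connectedComponentsWithStats(mask.astype(np.uint8))
    W=onplane(d,z)
    return [(np.round(c[i]),s[i,4],rect(W[l==i]),(W[l==i].mean(0)*1000).round(1),np.median(d["h"][l==i]).round(4)) for i in range(1,n) if s[i,4]>amin]
def go(x,y,z,ydeg=None):
    """tool-axis shift (mm) and turn to put TCP at x,y,z (mm); ydeg = world yaw (deg, mod 180) of tool x axis"""
    s=bot.read_state(); R=np.array(s["ee_rot"]); p=np.array(s["ee_pos"])*1000
    cur=np.degrees(np.arctan2(R[1,0],R[0,0]))
    yaw=cur if ydeg is None else cur+((ydeg-cur+90)%180-90)
    c,q=np.cos(np.radians(yaw)),np.sin(np.radians(yaw))
    Rt=np.array([[c,q,0],[q,-c,0],[0,0,-1]])
    print("t",round(s["t"],2),"q6",round(s["joint_positions"][5],2),"pos",p.round(1),"yaw",round(cur,1),"w",round(s["width"],4),"F",np.round(s["contact_force"],1),
     "\n  shift",(R.T@(np.array([x,y,z])-p)).round(1),"rot",Ro.from_matrix(R.T@Rt).as_rotvec().round(3))
E
python3 - <<'E'
from h import *
d=snap(); h=d["h"]; print("table h noise",np.std(h[300:340,330:400]),np.median(h[300:340,330:400]))
m=(h>0.014)&(h<0.2); m[350:]=0
for b in blobs(d,m,0.022): print(b)
for n,pt in dict(tray=(340,265),pad=(335,255),cork=(419,262),table=(370,310),grey=(215,195),teal=(480,260)).items(): print(n,d["hsv"][pt[1],pt[0]],h[pt[1],pt[0]])
E
```

```text
table h noise 0.06258935731864369 0.00010702291181563517
(array([344., 146.]), np.int32(537), array([774.1, -60.8,  -1.1,  82.2,  76.1]), array([780.4, -60.6]), np.float64(0.0479))
(array([158., 187.]), np.int32(3896), array([692.9, 381.9,  80.9, 169.5, 146.7]), array([691.9, 382.5]), np.float64(0.1191))
(array([479., 178.]), np.int32(998), array([ 699.9, -384.8,  -53.7,  118.7,   63.4]), array([ 697.1, -381.7]), np.float64(0.1032))
(array([227., 208.]), np.int32(1073), array([635.5, 215.7,  37. , 100.9,  61.5]), array([635.1, 216.3]), np.float64(0.0222))
(array([322., 231.]), np.int32(722), array([571.4,  -6.6,  16.7,  79.4,  66.9]), array([575.7,  -5. ]), np.float64(0.0519))
(array([488., 276.]), np.int32(1136), array([ 464.8, -384.1,   -7.8,  100.3,   64. ]), array([ 464.5, -384.1]), np.float64(0.0219))
(array([155., 277.]), np.int32(1105), array([478.1, 382.2,   9.1,  99.9,  61.9]), array([477.7, 382.1]), np.float64(0.022))
(array([436., 321.]), np.int32(436), array([ 366.3, -259.1,  -10.4,  109.7,   64.8]), array([ 366.3, -258.1]), np.float64(0.0214))
(array([203., 325.]), np.int32(1203), array([368.7, 267.8, -51.2, 102. ,  62.3]), array([368.4, 267.8]), np.float64(0.0222))
tray [ 14 121 162] 0.012129233262641037
pad [ 11 168  73] 0.011118275481579065
cork [ 14 138 129] 0.010016256504455479
table [ 21  20 170] -0.0004831740378992144
grey [138  27 114] 0.02365338485295032
teal [ 90 152 119] 0.021980977882744446
```

```bash
cat >> h.py <<'E'
def boxes(d,zt=0.022):
    """table-level items by height"""
    m=(d["h"]>zt-0.008)&(d["h"]<zt+0.008)
    return blobs(d,m,zt,300)
E
python3 - <<'E'
from h import *
d=snap(); h=d["h"]
m=h>0.045; m[:,:300]=0; m[:,345:]=0; m[:200]=0;m[262:]=0
print("tin",blobs(d,m,0.052))
sat=(d["hsv"][...,0]<25)&(d["hsv"][...,1]>70)
m=(abs(h-0.012)<0.006)&sat; m[:190]=0;m[290:]=0; m[:,:290]=0
M=m.copy(); M[:,365:]=0
print("tray",blobs(d,M,0.012))
P=M&(d["hsv"][...,2]<110); print("pad",blobs(d,P,0.012))
M=m.copy(); M[:,:365]=0;M[:,460:]=0
print("coaster",blobs(d,M,0.008))
go(575,-6,150,0)
E
```

```text
tin [(array([322., 230.]), np.int32(631), array([574.1,  -5.1,  -1.2,  63.3,  60.3]), array([573.6,  -4.9]), np.float64(0.0522))]
tray [(array([328., 242.]), np.int32(2144), array([560. , -14.7,   2.2, 148.8, 103.6]), array([553.2, -17.8]), np.float64(0.0121))]
pad [(array([326., 244.]), np.int32(642), array([560.3,  -4.4,   2. , 100.5,  81.9]), array([546.8, -13.4]), np.float64(0.0123))]
coaster [(array([419., 261.]), np.int32(1221), array([ 503.4, -228.5,  -47. ,   97.3,   96.3]), array([ 502.9, -227.8]), np.float64(0.0086))]
t 0.2 q6 1.42 pos [ 189.5 -516.2  230.9] yaw 20.2 w 0.0852 F [0.2 0.7 0.2] 
  shift [ 537.7 -346.    81.2] rot [-0.001  0.     0.352]
```

```bash
python3 - <<'E'
s=open('h.py').read()
s=s.replace('yaw=cur if ydeg is None else cur+((ydeg-cur+90)%180-90)','''yaw=cur
    if ydeg is not None:
        q1=np.degrees(np.arctan2(y,x)); q6=(q1-ydeg+90)%180-90   # keep the last joint within +-90
        yaw=q1-q6+180''')
open('h.py','w').write(s)
E
python3 -c "
from h import *
go(574,-5,130,2)"
```

```text
t 0.2 q6 1.42 pos [ 189.5 -516.2  230.9] yaw 20.2 w 0.0852 F [0.2 0.7 0.2] 
  shift [ 537.1 -347.3  101.2] rot [-0.000e+00 -1.000e-03 -2.825e+00]
```

>>> carry_out(fingers=[1, 1, 1, 1, 1, 1, 1, 1, 1, 1, 1, 1], translation=[[537, -347, 101], [537, -347, 101], [537, -347, 101], [537, -347, 101], [537, -347, 101], [537, -347, 101], [537, -347, 101], [537, -347, 101], [537, -347, 101], [537, -347, 101], [537, -347, 101], [537, -347, 101]], rot=[[0, 0, -2.825], [0, 0, -2.825], [0, 0, -2.825], [0, 0, -2.825], [0, 0, -2.825], [0, 0, -2.825], [0, 0, -2.825], [0, 0, -2.825], [0, 0, -2.825], [0, 0, -2.825], [0, 0, -2.825], [0, 0, -2.825]])

```text
t: 1.2
ee_pos: [0.4874, -0.1198, 0.153]
ee_rot: [[-0.283, 0.959, 0.0], [0.959, 0.283, -0.0], [-0.0, 0.0, -1.0]]
contact_force: [0.9, -0.9, 0.8]
width: 0.0855
grasp_force: 0.0
```

```bash
python3 -c "
from h import *
go(574,-5,130,2)"
```

```text
t 1.2 q6 0.88 pos [ 487.4 -119.8  153. ] yaw 106.5 w 0.0855 F [ 0.9 -0.9  0.8] 
  shift [ 85.5 115.6  23.1] rot [ 0.     0.    -1.318]
```

>>> carry_out(fingers=[1, 1, 1, 1, 1, 1, 1, 1, 1, 1, 1, 1], translation=[[85.5, 115.6, 23], [85.5, 115.6, 23], [85.5, 115.6, 23], [85.5, 115.6, 23], [85.5, 115.6, 23], [85.5, 115.6, 23], [85.5, 115.6, 23], [85.5, 115.6, 23], [85.5, 115.6, 23], [85.5, 115.6, 23], [85.5, 115.6, 23], [85.5, 115.6, 23]], rot=[[0, 0, -1.318], [0, 0, -1.318], [0, 0, -1.318], [0, 0, -1.318], [0, 0, -1.318], [0, 0, -1.318], [0, 0, -1.318], [0, 0, -1.318], [0, 0, -1.318], [0, 0, -1.318], [0, 0, -1.318], [0, 0, -1.318]])

```text
t: 2.2
ee_pos: [0.5738, -0.0075, 0.1301]
ee_rot: [[-1.0, -0.031, -0.0], [-0.031, 1.0, 0.0], [0.0, 0.0, -1.0]]
contact_force: [-0.0, 0.1, -0.6]
width: 0.0853
grasp_force: 0.0
```

```bash
python3 -c "
from h import *
d=snap(save='a1')
go(574,-5,20,2)
print(boxes(d))"
```

```text
t 2.25 q6 -0.19 pos [573.8  -7.5 130.1] yaw -178.5 w 0.0857 F [-0.1  0.2 -0.5] 
  shift [ -0.3   2.5 110.1] rot [ 0.    -0.    -0.008]
[(array([227., 208.]), np.int32(1068), array([635.5, 215.7,  37. , 100.9,  61.5]), array([634.9, 216.3]), np.float64(0.022)), (array([488., 276.]), np.int32(1132), array([ 464.7, -384.3,   -8.3,   99.9,   63.7]), array([ 464.5, -384.1]), np.float64(0.022)), (array([155., 277.]), np.int32(1116), array([478. , 382. ,   9.4,  99.9,  62. ]), array([477.7, 381.9]), np.float64(0.022)), (array([437., 321.]), np.int32(440), array([ 366.3, -259.1,  -10.4,  109.7,   64.9]), array([ 366. , -258.4]), np.float64(0.0215)), (array([203., 325.]), np.int32(1208), array([368.8, 267.7, -52.6, 101.5,  63. ]), array([368.4, 267.7]), np.float64(0.0222))]
```

>>> carry_out(fingers=[1, 1, 1, 1, -1, -1, -1, -1, -1, -1, -1, -1], translation=[[0, 2.5, 35], [0, 2.5, 70], [0, 2.5, 112], [0, 2.5, 112], [0, 2.5, 112], [0, 2.5, 112], [0, 2.5, 112], [0, 2.5, 112], [0, 2.5, 112], [0, 2.5, 112], [0, 2.5, 112], [0, 2.5, 112]], rot=[[0, 0, 0], [0, 0, 0], [0, 0, 0], [0, 0, 0], [0, 0, 0], [0, 0, 0], [0, 0, 0], [0, 0, 0], [0, 0, 0], [0, 0, 0], [0, 0, 0], [0, 0, 0]])

```text
t: 3.25
ee_pos: [0.5752, -0.0052, 0.0205]
ee_rot: [[-1.0, -0.028, 0.004], [-0.028, 1.0, -0.001], [-0.004, -0.001, -1.0]]
contact_force: [-0.6, 0.3, 8.1]
width: 0.0625
grasp_force: 66.7
```

```bash
python3 -c "
from h import *
go(503,-228,90,2);go(503,-228,90)"
```

```text
t 3.25 q6 -0.18 pos [575.2  -5.2  20.5] yaw -178.4 w 0.0625 F [-0.6  0.3  8.1] 
  shift [  78.1 -220.7  -69.7] rot [-0.001  0.004 -0.007]
t 3.25 q6 -0.18 pos [575.2  -5.2  20.5] yaw -178.4 w 0.0625 F [-0.6  0.3  8.1] 
  shift [  78.1 -220.7  -69.7] rot [-0.001  0.004 -0.   ]
```

View pics/a1.png

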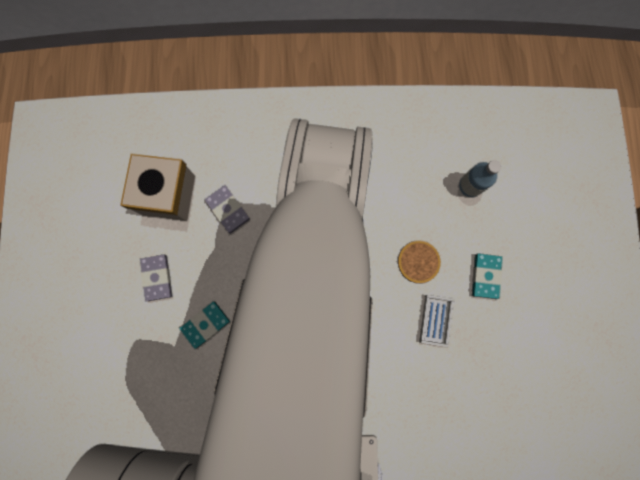

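>>> carry_out(fingers=[-1, -1, -1, -1, -1, -1, -1, -1, -1, -1, -1, -1], translation=[[0, 0, -25], [0, 0, -55], [0, 0, -70], [15, -40, -70], [25, -70, -70], [35, -100, -70], [45, -130, -70], [55, -160, -70], [65, -190, -70], [78, -221, -70], [78, -221, -70], [78, -221, -70]], rot=[[0, 0, 0], [0, 0, 0], [0, 0, 0], [0, 0, 0], [0, 0, 0], [0, 0, 0], [0, 0, 0], [0, 0, 0], [0, 0, 0], [0, 0, 0], [0, 0, 0], [0, 0, 0]])

```text
t: 4.25
ee_pos: [0.5016, -0.2298, 0.0889]
ee_rot: [[-1.0, -0.025, 0.001], [-0.025, 1.0, -0.0], [-0.001, -0.0, -1.0]]
contact_force: [0.3, 0.3, -2.9]
width: 0.0633
grasp_force: 47.8
```

```bash
python3 -c "
from h import *
d=snap('scene',save='b1')
cv2.imwrite('pics/b1.png',cv2.resize(d['pixels'][150:330,150:420],None,fx=2.5,fy=2.5))
go(503,-228,17)"
```

```text
t 4.3 q6 -0.61 pos [ 501.9 -228.7   88.8] yaw -178.5 w 0.0629 F [ 0.1  0.1 -2.8] 
  shift [-1.   0.7 71.8] rot [-0.     0.001 -0.   ]
```

View pics/b1.png

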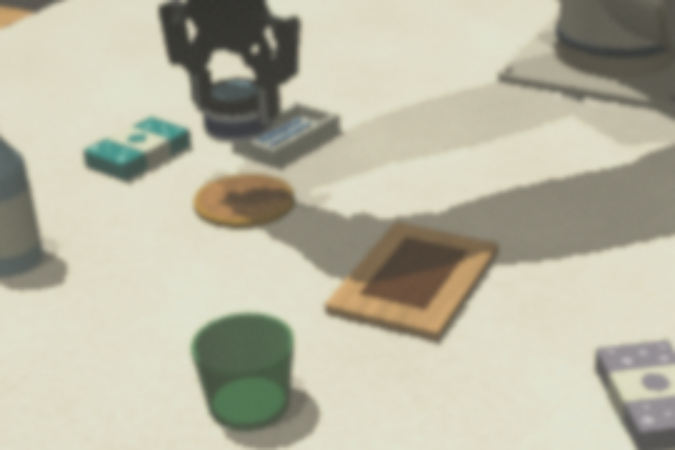

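The scene crop shows the tin in the fingers above the coaster, with the coaster at crop (245,200) and the tray clear at (410,275).

>>> carry_out(fingers=[-1, -1, -1, -1, -1, 1, 1, 1, 1, 1, 1, 1], translation=[[0, 0, 25], [0, 0, 50], [0, 0, 66], [0, 0, 72], [0, 0, 72], [0, 0, 72], [0, 0, 72], [0, 0, 72], [0, 0, 72], [0, 0, 40], [0, 0, 0], [0, 0, -20]], rot=[[0, 0, 0], [0, 0, 0], [0, 0, 0], [0, 0, 0], [0, 0, 0], [0, 0, 0], [0, 0, 0], [0, 0, 0], [0, 0, 0], [0, 0, 0], [0, 0, 0], [0, 0, 0]])

```text
t: 5.3
ee_pos: [0.503, -0.2286, 0.1121]
ee_rot: [[-1.0, -0.028, 0.003], [-0.028, 1.0, -0.002], [-0.003, -0.002, -1.0]]
contact_force: [1.8, -0.8, 1.1]
width: 0.0858
grasp_force: 0.0
```

```bash
python3 -c "
from h import *
d=snap();h=d['h']
for b in boxes(d): print(b)
sat=(d['hsv'][...,0]<25)&(d['hsv'][...,1]>70)
M=(abs(h-0.012)<0.006)&sat; M[:190]=0;M[290:]=0; M[:,:290]=0; M[:,365:]=0
print('tray',blobs(d,M,0.012)); print('pad',blobs(d,M&(d['hsv'][...,2]<110),0.012))
go(464.7,-384.1,120,-8)
"
```

```text
(array([227., 208.]), np.int32(1072), array([635.5, 215.7,  37. , 100.9,  61.5]), array([635.1, 216.4]), np.float64(0.022))
(array([155., 277.]), np.int32(1113), array([478.1, 381.9,   9.9,  99.9,  62.1]), array([477.8, 381.9]), np.float64(0.022))
(array([203., 325.]), np.int32(1208), array([368.9, 267.6, -52.3, 101.6,  62.8]), array([368.4, 267.6]), np.float64(0.0223))
tray [(array([327., 239.]), np.int32(2824), array([559.9, -14.8,   2.2, 148.9, 103.7]), array([559.2, -14.9]), np.float64(0.0121))]
pad [(array([330., 246.]), np.int32(1967), array([547.9, -15.9,   1.8, 124.8, 103.1]), array([542.1, -20.8]), np.float64(0.0122))]
t 5.35 q6 -0.61 pos [ 504.3 -229.4  114.9] yaw -178.4 w 0.0858 F [ 0.9 -0.9  3. ] 
  shift [  43.9 -153.5   -4.6] rot [-0.004  0.007  0.168]
```

```bash
python3 -c "
from h import *
d=snap('scene')
for b in boxes(d): print(b)
m=(d['h']>0.04)&(d['h']<0.056)
for b in blobs(d,m,0.048): print(b)
"
```

```text
(array([68., 74.]), np.int32(376), array([-8.1460e+02, -2.3595e+03, -6.0000e-01,  1.1381e+03,  1.1090e+02]), array([ -741.4, -2360.3]), np.float64(0.0221))
(array([204., 206.]), np.int32(498), array([ 473.1, -380.6,   -7.8,  110.9,   74.1]), array([ 474.1, -380.8]), np.float64(0.0218))
(array([463., 243.]), np.int32(729), array([378.3, 267.6, -52.8, 105.7,  74.1]), array([378.5, 267.9]), np.float64(0.0217))
(array([412., 305.]), np.int32(1249), array([643. , 218.6,  36.1, 108.8,  64.7]), array([645. , 219.5]), np.float64(0.0214))
(array([482., 360.]), np.int32(586), array([734.5, 353.5,  83.7, 114.9,  23.8]), array([734.5, 355.3]), np.float64(0.022))
(array([67., 70.]), np.int32(378), array([-8.2240e+02, -2.3588e+03, -3.0000e-01,  1.1406e+03,  1.1610e+02]), array([ -736.6, -2359.6]), np.float64(0.0476))
(array([ 65., 147.]), np.int32(883), array([  288.5, -1120.2,   -89.2,   380.5,   280.3]), array([  345.4, -1057. ]), np.float64(0.0504))
(array([393., 167.]), np.int32(240), array([ 54.8,  -7.9,  79. , 155.7,  79. ]), array([61.6,  5.4]), np.float64(0.0486))
(array([247., 215.]), np.int32(321), array([ 509.4, -222.3,   25. ,   73.1,   64.6]), array([ 509.6, -222.1]), np.float64(0.0477))
(array([151., 240.]), np.int32(183), array([ 696.5, -350.4,  -37.7,   60. ,   50.3]), array([ 700.8, -347.6]), np.float64(0.0483))
(array([246., 283.]), np.int32(273), array([747.6, -71.1, -53.6,  66.4,  45.1]), array([746., -73.]), np.float64(0.0482))
(array([248., 301.]), np.int32(239), array([786.6, -44.3, -55.3,  72.4,  43.5]), array([790.4, -40.9]), np.float64(0.0482))
(array([486., 348.]), np.int32(620), array([733.9, 352.6,  83.5, 116.2,  22.4]), array([734.4, 355.2]), np.float64(0.0479))
```

>>> carry_out(fingers=[1, 1, 1, 1, 1, 1, 1, 1, 1, 1, 1, 1], translation=[[11, -38, 0], [22, -77, 0], [33, -115, 0], [44, -153.5, 0], [44, -153.5, 0], [44, -153.5, 0], [44, -153.5, 25], [44, -153.5, 50], [44, -153.5, 75], [44, -153.5, 75], [44, -153.5, 75], [44, -153.5, 75]], rot=[[0, 0, 0.05], [0, 0, 0.1], [0, 0, 0.168], [0, 0, 0.168], [0, 0, 0.168], [0, 0, 0.168], [0, 0, 0.168], [0, 0, 0.168], [0, 0, 0.168], [0, 0, 0.168], [0, 0, 0.168], [0, 0, 0.168]])

```text
t: 6.4
ee_pos: [0.4631, -0.3825, 0.0344]
ee_rot: [[-0.99, 0.138, 0.001], [0.138, 0.99, -0.001], [-0.001, -0.001, -1.0]]
contact_force: [-1.1, -0.1, 1.1]
width: 0.0855
grasp_force: 0.0
```

```bash
python3 -c "
from h import *
go(464.7,-384.1,1,-8)
"
```

```text
t 6.4 q6 -0.69 pos [ 463.1 -382.5   34.4] yaw 172.0 w 0.0855 F [-1.1 -0.1  1.1] 
  shift [-1.8 -1.3 33.4] rot [-0.001  0.001  0.001]
```

>>> carry_out(fingers=[1, 1, -1, -1, -1, -1, -1, -1, -1, -1, -1, -1], translation=[[-2, -1.5, 17], [-2, -1.5, 33], [-2, -1.5, 33], [-2, -1.5, 33], [-2, -1.5, 33], [-2, -1.5, 33], [-2, -1.5, 33], [-2, -1.5, 33], [-2, -1.5, 33], [-2, -1.5, 33], [-2, -1.5, 33], [-2, -1.5, 33]], rot=[[0, 0, 0], [0, 0, 0], [0, 0, 0], [0, 0, 0], [0, 0, 0], [0, 0, 0], [0, 0, 0], [0, 0, 0], [0, 0, 0], [0, 0, 0], [0, 0, 0], [0, 0, 0]])

```text
t: 7.4
ee_pos: [0.4649, -0.3852, 0.0021]
ee_rot: [[-0.99, 0.139, 0.002], [0.139, 0.99, -0.002], [-0.002, -0.002, -1.0]]
contact_force: [-0.3, 1.1, 7.0]
width: 0.0582
grasp_force: 66.1
```

```bash
python3 -c "
from h import *
go(464.7,-384.1,110,2)
go(560,-14.8,110,2)
"
```

```text
t 7.4 q6 -0.69 pos [ 464.9 -385.2    2.1] yaw 172.0 w 0.0582 F [-0.3  1.1  7. ] 
  shift [ 1.000e-01  9.000e-01 -1.079e+02] rot [-0.002  0.002 -0.175]
t 7.4 q6 -0.69 pos [ 464.9 -385.2    2.1] yaw 172.0 w 0.0582 F [-0.3  1.1  7. ] 
  shift [ -42.8  379.8 -108.4] rot [-0.002  0.002 -0.175]
```

>>> carry_out(fingers=[-1, -1, -1, -1, -1, -1, -1, -1, -1, -1, -1, -1], translation=[[0, 0, -30], [0, 0, -70], [-3, 20, -105], [-8, 60, -108], [-12, 100, -108], [-17, 140, -108], [-21, 180, -108], [-26, 220, -108], [-30, 260, -108], [-35, 300, -108], [-39, 340, -108], [-43, 380, -108]], rot=[[0, 0, 0], [0, 0, 0], [0, 0, 0], [0, 0, -0.03], [0, 0, -0.06], [0, 0, -0.09], [0, 0, -0.12], [0, 0, -0.15], [0, 0, -0.175], [0, 0, -0.175], [0, 0, -0.175], [0, 0, -0.175]])

```text
t: 8.4
ee_pos: [0.56, -0.0123, 0.1092]
ee_rot: [[-0.999, -0.035, 0.001], [-0.035, 0.999, -0.0], [-0.001, -0.0, -1.0]]
contact_force: [1.5, -0.2, -0.5]
width: 0.0585
grasp_force: 65.4
```

```bash
python3 -c "
from h import *
d=snap('scene')
print(blobs(d,(d['h']>0.122)&(d['h']<0.14)&(d['hsv'][...,0]>80)&(d['hsv'][...,0]<100),0.13,50))
go(560,-14.8,30,2)
"
```

```text
[(array([60., 56.]), np.int32(57), array([ -702.5, -2364.5,    13. ,   239.3,   110. ]), array([ -695.7, -2369. ]), np.float64(0.1314)), (array([320., 204.]), np.int32(90), array([532.8, -18.2, -83.2,  39.6,  26.7]), array([532.8, -18.1]), np.float64(0.1288)), (array([311., 219.]), np.int32(278), array([605.5,  -7.3,  88.8,  61.9,  44.1]), array([604.8,  -6.8]), np.float64(0.1283))]
t 8.45 q6 -0.2 pos [561.   -6.1 109.2] yaw -177.8 w 0.0587 F [-1.5  4.9 -0.4] 
  shift [ 1.5 -8.9 79.1] rot [0.003 0.002 0.004]
```

>>> carry_out(fingers=[-1, -1, -1, -1, -1, -1, -1, -1], translation=[[0, 0, 10], [0, 0, 25], [0, 0, 45], [0, 0, 60], [0, 0, 60], [0, 0, 60], [0, 0, 60], [0, 0, 60]], rot=[[0, 0, 0], [0, 0, 0], [0, 0, 0], [0, 0, 0], [0, 0, 0], [0, 0, 0], [0, 0, 0], [0, 0, 0]])

```text
t: 9.12
ee_pos: [0.5604, -0.0148, 0.0494]
ee_rot: [[-0.999, -0.035, 0.002], [-0.035, 0.999, -0.0], [-0.002, -0.0, -1.0]]
contact_force: [0.4, -0.5, -0.9]
width: 0.0586
grasp_force: 65.4
```

```bash
python3 -c "
from h import *
d=snap('scene')
cv2.imwrite('pics/c1.png',cv2.resize(d['pixels'][180:320,240:400],None,fx=4,fy=4))
go(560,-14.8,14,2)
"
```

```text
t 9.17 q6 -0.21 pos [560.4 -14.7  49.4] yaw -178.0 w 0.0585 F [-0.7  0.1 -1.5] 
  shift [ 0.5 -0.1 35.4] rot [-0.     0.002 -0.   ]
```

View pics/c1.png

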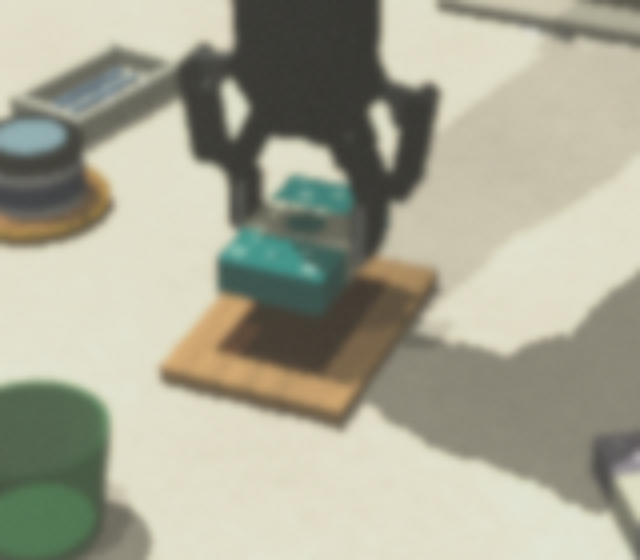

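Crop: the tin stands on the coaster at (40,190), and the teal box is held level above the pad at (290,330).

>>> carry_out(fingers=[-1, -1, -1, -1, 1, 1, 1, 1, 1, 1, 1, 1], translation=[[0, 0, 15], [0, 0, 30], [0, 0, 35.5], [0, 0, 35.5], [0, 0, 35.5], [0, 0, 35.5], [0, 0, 35.5], [0, 0, 35.5], [0, 0, 35.5], [0, 0, 0], [0, 0, -40], [0, 0, -60]], rot=[[0, 0, 0], [0, 0, 0], [0, 0, 0], [0, 0, 0], [0, 0, 0], [0, 0, 0], [0, 0, 0], [0, 0, 0], [0, 0, 0], [0, 0, 0], [0, 0, 0], [0, 0, 0]])

```text
t: 10.17
ee_pos: [0.5608, -0.0144, 0.112]
ee_rot: [[-0.999, -0.035, 0.003], [-0.035, 0.999, -0.001], [-0.003, -0.001, -1.0]]
contact_force: [1.3, -0.3, 0.0]
width: 0.0852
grasp_force: 0.0
```

```bash
python3 -c "
from h import *
d=snap()
for b in boxes(d): print(b)
go(368.5,267.6,110,-52)
"
```

```text
(array([227., 208.]), np.int32(1069), array([635.5, 215.7,  37. , 100.9,  61.5]), array([635.2, 216.3]), np.float64(0.022))
(array([155., 277.]), np.int32(1112), array([478. , 382. ,   9.4,  99.9,  62. ]), array([477.7, 382.1]), np.float64(0.0221))
(array([437., 321.]), np.int32(433), array([ 366.6, -258.4,  -11.2,  109.6,   65.3]), array([ 366. , -258.3]), np.float64(0.0217))
(array([203., 325.]), np.int32(1204), array([369. , 267.7, -52.5, 101.7,  62.7]), array([368.5, 267.7]), np.float64(0.0221))
t 10.22 q6 -0.21 pos [562.2 -14.6 114.8] yaw -178.0 w 0.0854 F [ 1.1 -0.3  2.8] 
  shift [183.6 288.9   2.9] rot [0.002 0.008 0.943]
```

>>> carry_out(fingers=[1, 1, 1, 1, 1, 1, 1, 1, 1, 1, 1, 1], translation=[[20, 32, 0], [40, 64, 0], [60, 96, 0], [81, 128, 0], [101, 160, 0], [121, 192, 0], [142, 225, 0], [162, 257, 0], [182, 289, 0], [182, 289, 10], [182, 289, 20], [182, 289, 20]], rot=[[0, 0, 0.1], [0, 0, 0.2], [0, 0, 0.3], [0, 0, 0.42], [0, 0, 0.54], [0, 0, 0.66], [0, 0, 0.78], [0, 0, 0.88], [0, 0, 0.943], [0, 0, 0.943], [0, 0, 0.943], [0, 0, 0.943]])

```text
t: 11.22
ee_pos: [0.3662, 0.2686, 0.087]
ee_rot: [[-0.617, 0.787, -0.002], [0.787, 0.617, -0.001], [0.0, -0.002, -1.0]]
contact_force: [-0.6, 0.0, -0.0]
width: 0.0852
grasp_force: 0.0
```

```bash
python3 -c "
from h import *
d=snap('scene')
for b in boxes(d): print(b)
go(368.5,267.6,1,-52)
"
```

```text
(array([68., 74.]), np.int32(387), array([-8.1440e+02, -2.3593e+03,  6.0000e-01,  1.1389e+03,  1.1750e+02]), array([ -738.4, -2360.9]), np.float64(0.0226))
(array([463., 243.]), np.int32(729), array([378.2, 267.3, -53.7, 105.2,  73.7]), array([378.6, 268. ]), np.float64(0.0217))
(array([412., 305.]), np.int32(1235), array([642.5, 218.5,  35.6, 107.5,  64.4]), array([644.9, 219.3]), np.float64(0.0214))
(array([482., 360.]), np.int32(586), array([734.5, 353.1,  83.7, 115.6,  23.8]), array([734.6, 355. ]), np.float64(0.0219))
t 11.27 q6 1.35 pos [366.9 268.2  87.7] yaw 128.1 w 0.0854 F [ 0.5  0.1 -0.1] 
  shift [-1.5  1.  86.7] rot [-0.002 -0.     0.001]
```

>>> carry_out(fingers=[1, 1, 1, 1, 1, -1, -1, -1, -1, -1, -1, -1], translation=[[-1, 0.5, 20], [-1, 0.5, 45], [-1, 0.5, 70], [-1, 0.5, 87], [-1, 0.5, 87.5], [-1, 0.5, 87.5], [-1, 0.5, 87.5], [-1, 0.5, 87.5], [-1, 0.5, 87.5], [-1, 0.5, 87.5], [-1, 0.5, 87.5], [-1, 0.5, 87.5]], rot=[[0, 0, 0], [0, 0, 0], [0, 0, 0], [0, 0, 0], [0, 0, 0], [0, 0, 0], [0, 0, 0], [0, 0, 0], [0, 0, 0], [0, 0, 0], [0, 0, 0], [0, 0, 0]])

```text
t: 12.27
ee_pos: [0.3698, 0.2679, 0.0024]
ee_rot: [[-0.615, 0.788, 0.003], [0.788, 0.615, 0.001], [-0.001, 0.003, -1.0]]
contact_force: [0.3, -1.6, 7.1]
width: 0.0584
grasp_force: 65.1
```

```bash
python3 -c "
from h import *
d=snap();h=d['h']
m=(h>0.026)&(h<0.045); m[:190]=0; m[300:]=0; m[:,:290]=0;m[:,365:]=0
print(blobs(d,m,0.034))
sat=(d['hsv'][...,0]<25)&(d['hsv'][...,1]>70)
M=(abs(h-0.012)<0.006)&sat; M[:190]=0;M[290:]=0; M[:,:290]=0; M[:,365:]=0
print('tray',blobs(d,M,0.012))
M=(h>0.042)&(h<0.054); M[:,:370]=0;M[:,450:]=0;M[:200]=0;M[300:]=0
print('tin',blobs(d,M,.048))
go(560,-14.8,110,2)
"
```

```text
[(array([326., 238.]), np.int32(1157), array([559.5, -13.6,   1.9, 100.4,  60.2]), array([559.2, -13.5]), np.float64(0.0341))]
tray [(array([327., 240.]), np.int32(1603), array([559.9, -14.8,   2.1, 148.8, 103.6]), array([557.2, -15.5]), np.float64(0.012))]
tin [(array([422., 260.]), np.int32(621), array([ 501.1, -225.7,  -47.1,   63. ,   61.2]), array([ 501.3, -225.6]), np.float64(0.048))]
t 12.32 q6 1.35 pos [369.8 267.8   2.4] yaw 128.0 w 0.0589 F [ 0.1 -2.   7.3] 
  shift [-340.   -23.7 -107.3] rot [ 0.002  0.002 -0.943]
```

>>> carry_out(fingers=[-1, -1, -1, -1, -1, -1, -1, -1, -1, -1, -1, -1], translation=[[0, 0, -30], [0, 0, -70], [-20, -1, -100], [-58, -4, -107], [-97, -7, -107], [-136, -9, -107], [-175, -12, -107], [-214, -15, -107], [-253, -18, -107], [-290, -20, -107], [-322, -22.5, -107], [-340, -24, -107]], rot=[[0, 0, 0], [0, 0, 0], [0, 0, -0.1], [0, 0, -0.22], [0, 0, -0.34], [0, 0, -0.46], [0, 0, -0.58], [0, 0, -0.7], [0, 0, -0.8], [0, 0, -0.89], [0, 0, -0.943], [0, 0, -0.943]])

```text
t: 13.32
ee_pos: [0.5618, -0.0192, 0.1088]
ee_rot: [[-0.999, -0.036, 0.003], [-0.036, 0.999, -0.001], [-0.003, -0.001, -1.0]]
contact_force: [-0.2, -0.7, -0.5]
width: 0.0584
grasp_force: 65.5
```

>>> carry_out(fingers=[-1, -1, -1, -1], translation=[[0, 0, 10], [0, 0, 25], [0, 0, 30], [0, 0, 30]], rot=[[0, 0, 0], [0, 0, 0], [0, 0, 0], [0, 0, 0]])

```text
t: 13.65
ee_pos: [0.5578, -0.0143, 0.0769]
ee_rot: [[-0.999, -0.035, -0.002], [-0.035, 0.999, 0.001], [0.002, 0.001, -1.0]]
contact_force: [-0.5, 0.2, -1.7]
width: 0.0585
grasp_force: 65.5
```

```bash
python3 -c "
from h import *
d=snap('scene')
cv2.imwrite('pics/c2.png',cv2.resize(d['pixels'][180:320,240:400],None,fx=4,fy=4))
go(560,-15.5,36.4,2)
"
```

```text
t 13.7 q6 -0.21 pos [558.3 -14.3  77.7] yaw -178.0 w 0.0586 F [-0.4 -0.3 -1. ] 
  shift [-1.7 -1.2 41.3] rot [ 0.    -0.001  0.001]
```

View pics/c2.png

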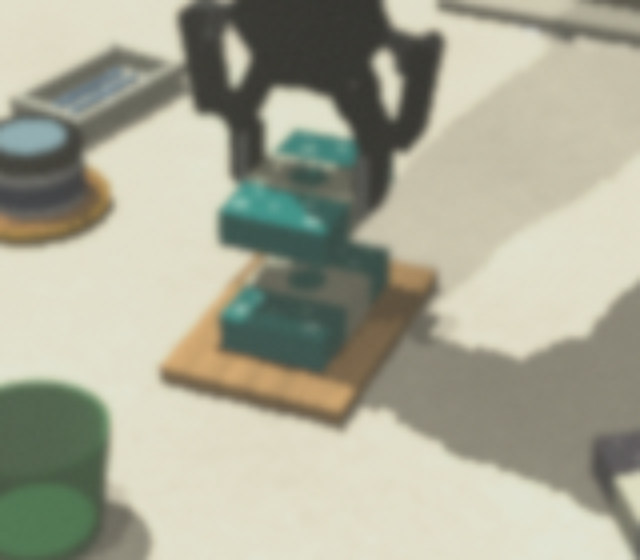

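The second teal box hangs level and in line over the first, which sits inside the pad at crop (300,320).

>>> carry_out(fingers=[-1, -1, -1, -1, -1, -1], translation=[[-1, -1, 15], [-1, -1, 30], [-1, -1, 32], [-1, -1, 32], [-1, -1, 32], [-1, -1, 32]], rot=[[0, 0, 0], [0, 0, 0], [0, 0, 0], [0, 0, 0], [0, 0, 0], [0, 0, 0]])

```text
t: 14.2
ee_pos: [0.5606, -0.0159, 0.0469]
ee_rot: [[-0.999, -0.036, 0.002], [-0.036, 0.999, -0.0], [-0.002, -0.0, -1.0]]
contact_force: [-0.2, 0.4, -0.6]
width: 0.0583
grasp_force: 65.5
```

```bash
python3 -c "
from h import *
go(560,-15.5,36.4,2)
"
```

```text
t 14.2 q6 -0.21 pos [560.6 -15.9  46.9] yaw -178.0 w 0.0583 F [-0.2  0.4 -0.6] 
  shift [ 0.6  0.4 10.5] rot [-0.     0.002  0.001]
```

>>> carry_out(fingers=[-1, -1, -1, 1, 1, 1, 1, 1, 1, 1, 1, 1], translation=[[0.5, 0.4, 6], [0.5, 0.4, 10.5], [0.5, 0.4, 10.5], [0.5, 0.4, 10.5], [0.5, 0.4, 10.5], [0.5, 0.4, 10.5], [0.5, 0.4, 10.5], [0.5, 0.4, 10.5], [0.5, 0.4, -10], [0, 0, -40], [0, 0, -70], [0, 0, -70]], rot=[[0, 0, 0], [0, 0, 0], [0, 0, 0], [0, 0, 0], [0, 0, 0], [0, 0, 0], [0, 0, 0], [0, 0, 0], [0, 0, 0], [0, 0, 0], [0, 0, 0], [0, 0, 0]])

```text
t: 15.2
ee_pos: [0.5625, -0.0165, 0.1211]
ee_rot: [[-0.999, -0.035, 0.008], [-0.035, 0.999, -0.001], [-0.008, -0.002, -1.0]]
contact_force: [1.7, -0.3, 0.3]
width: 0.0858
grasp_force: 0.0
```

```bash
python3 -c "
from h import *
d=snap()
for b in boxes(d): print(b)
go(635.3,216,120,37)
"
```

```text
(array([227., 208.]), np.int32(1067), array([635.6, 215.8,  37. , 100.8,  61.5]), array([635.1, 216.3]), np.float64(0.022))
(array([155., 277.]), np.int32(1105), array([478. , 382. ,   9.4,  99.9,  62. ]), array([477.7, 382.1]), np.float64(0.0222))
(array([436., 321.]), np.int32(443), array([ 366.5, -258.6,  -11. ,  109.6,   65. ]), array([ 366.4, -258.2]), np.float64(0.0216))
t 15.25 q6 -0.21 pos [561.8 -16.4 118.6] yaw -178.0 w 0.0853 F [ 0.   0.4 -0.6] 
  shift [-81.7 229.6  -1.2] rot [-0.003  0.005 -0.611]
```

>>> carry_out(fingers=[1, 1, 1, 1, 1, 1, 1, 1, 1, 1, 1, 1], translation=[[-12, 33, 0], [-24, 66, 0], [-36, 99, 0], [-48, 132, 0], [-60, 165, 0], [-72, 198, 0], [-80, 220, 0], [-83, 229, 10], [-83, 229, 30], [-83, 229, 55], [-83, 229, 70], [-83, 229, 70]], rot=[[0, 0, -0.1], [0, 0, -0.2], [0, 0, -0.3], [0, 0, -0.4], [0, 0, -0.5], [0, 0, -0.6], [0, 0, -0.611], [0, 0, -0.611], [0, 0, -0.611], [0, 0, -0.611], [0, 0, -0.611], [0, 0, -0.611]])

```text
t: 16.25
ee_pos: [0.6323, 0.2146, 0.0407]
ee_rot: [[-0.799, -0.601, -0.007], [-0.601, 0.799, -0.002], [0.007, 0.003, -1.0]]
contact_force: [-0.3, -0.2, 0.5]
width: 0.0853
grasp_force: 0.0
```

```bash
python3 -c "
from h import *
d=snap('scene')
for b in boxes(d)[1:]: print(b)
go(635.3,216,1.4,37)
"
```

```text
(array([413., 305.]), np.int32(1212), array([643. , 218.8,  35.8, 108.5,  64.5]), array([645.5, 220.4]), np.float64(0.0215))
(array([483., 361.]), np.int32(579), array([735. , 353.5,  84.3, 114.9,  23.4]), array([734.7, 356.3]), np.float64(0.0221))
t 16.3 q6 -0.44 pos [633.3 214.8  43. ] yaw -143.0 w 0.0851 F [-0.1 -0.7  0.7] 
  shift [-2.5 -0.3 41.6] rot [ 0.002 -0.005 -0.001]
```

>>> carry_out(fingers=[1, 1, 1, 1, -1, -1, -1, -1, -1, -1, -1, -1], translation=[[-1.5, 0, 10], [-1.5, 0, 30], [-1.5, 0, 44], [-1.5, 0, 45], [-1.5, 0, 45], [-1.5, 0, 45], [-1.5, 0, 45], [-1.5, 0, 45], [-1.5, 0, 45], [-1.5, 0, 45], [-1.5, 0, 45], [-1.5, 0, 45]], rot=[[0, 0, 0], [0, 0, 0], [0, 0, 0], [0, 0, 0], [0, 0, 0], [0, 0, 0], [0, 0, 0], [0, 0, 0], [0, 0, 0], [0, 0, 0], [0, 0, 0], [0, 0, 0]])

```text
t: 17.3
ee_pos: [0.6372, 0.2168, 0.0025]
ee_rot: [[-0.798, -0.602, 0.003], [-0.602, 0.798, 0.0], [-0.003, -0.001, -1.0]]
contact_force: [-0.1, -1.1, 6.5]
width: 0.0584
grasp_force: 65.2
```

```bash
python3 -c "
from h import *
d=snap();h=d['h']
m=(h>0.048)&(h<0.064); m[:190]=0; m[300:]=0; m[:,:290]=0;m[:,365:]=0
print(blobs(d,m,0.056))
for b in boxes(d): print(b)
go(560,-15.5,130,2)
"
```

```text
[(array([327., 236.]), np.int32(1209), array([559.3, -15. ,   1.7, 100.8,  60.1]), array([559. , -14.9]), np.float64(0.056))]
(array([233., 216.]), np.int32(513), array([617.5, 199.4, -51.3,  65.9,  51.9]), array([615.3, 200.3]), np.float64(0.0222))
(array([437., 321.]), np.int32(445), array([ 366.5, -258.6,  -11. ,  109.6,   65. ]), array([ 365.8, -258.3]), np.float64(0.0217))
t 17.35 q6 -0.44 pos [637.2 216.8   2.5] yaw -143.0 w 0.0588 F [-0.5 -0.   6.8] 
  shift [ 201.2 -139.1 -127.8] rot [-0.001  0.003  0.611]
```

>>> carry_out(fingers=[-1, -1, -1, -1, -1, -1, -1, -1, -1, -1, -1, -1], translation=[[0, 0, -30], [0, 0, -65], [0, 0, -100], [15, -10, -125], [45, -31, -128], [75, -52, -128], [105, -73, -128], [135, -94, -128], [162, -113, -128], [183, -128, -128], [195, -137, -128], [200, -140, -128]], rot=[[0, 0, 0], [0, 0, 0], [0, 0, 0], [0, 0, 0.05], [0, 0, 0.14], [0, 0, 0.23], [0, 0, 0.32], [0, 0, 0.41], [0, 0, 0.5], [0, 0, 0.57], [0, 0, 0.611], [0, 0, 0.611]])

```text
t: 18.35
ee_pos: [0.5603, -0.0177, 0.1294]
ee_rot: [[-1.0, -0.031, 0.001], [-0.031, 1.0, -0.0], [-0.001, -0.001, -1.0]]
contact_force: [-0.2, -0.1, -0.7]
width: 0.0585
grasp_force: 64.8
```

>>> carry_out(fingers=[-1, -1, -1, -1, -1, -1, -1, -1, -1], translation=[[0, 0, 10], [0, 0, 25], [0, 0, 40], [0, 0, 52], [0, 0, 58], [0, 0, 60], [0, 0, 60], [0, 0, 60], [0, 0, 60]], rot=[[0, 0, 0], [0, 0, 0], [0, 0, 0], [0, 0, 0], [0, 0, 0], [0, 0, 0], [0, 0, 0], [0, 0, 0], [0, 0, 0]])

```text
t: 19.1
ee_pos: [0.5613, -0.0154, 0.0694]
ee_rot: [[-0.999, -0.036, 0.001], [-0.036, 0.999, -0.0], [-0.001, -0.0, -1.0]]
contact_force: [0.5, -0.4, -0.8]
width: 0.0584
grasp_force: 64.8
```

```bash
python3 -c "
from h import *
d=snap('scene')
cv2.imwrite('pics/c3.png',cv2.resize(d['pixels'][160:320,230:560],None,fx=2.4,fy=2.4))
go(561.5,-15.5,58.5,2)
"
```

```text
t 19.15 q6 -0.21 pos [561.3 -15.5  69.4] yaw -178.0 w 0.0583 F [-0.3 -0.6 -1. ] 
  shift [-0.2  0.  10.9] rot [-0.     0.001  0.001]
```

View pics/c3.png

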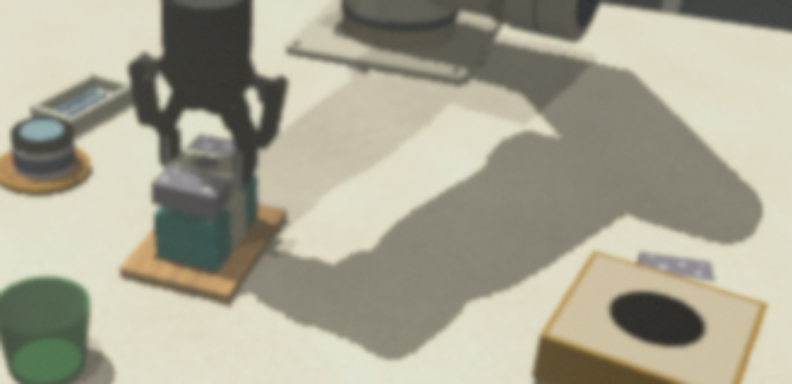

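The grey box is held over the two squarely stacked teal ones at crop (205,200). The last grey is still partly behind the tissue box at (675,265).

>>> carry_out(fingers=[-1, -1, -1, 1, 1, 1, 1, 1, 1, 1, 1, 1], translation=[[0, 0, 6], [0, 0, 10.7], [0, 0, 10.7], [0, 0, 10.7], [0, 0, 10.7], [0, 0, 10.7], [0, 0, 10.7], [0, 0, 10.7], [0, 0, -10], [0, 0, -40], [0, 0, -60], [0, 0, -60]], rot=[[0, 0, 0], [0, 0, 0], [0, 0, 0], [0, 0, 0], [0, 0, 0], [0, 0, 0], [0, 0, 0], [0, 0, 0], [0, 0, 0], [0, 0, 0], [0, 0, 0], [0, 0, 0]])

```text
t: 20.15
ee_pos: [0.5627, -0.0159, 0.1329]
ee_rot: [[-0.999, -0.035, 0.006], [-0.035, 0.999, -0.001], [-0.006, -0.001, -1.0]]
contact_force: [-0.3, -0.4, 0.7]
width: 0.0853
grasp_force: 0.0
```

```bash
python3 -c "
from h import *
d=snap()
for b in boxes(d): print(b)
go(478,382,120,9.4)
"
```

```text
(array([155., 277.]), np.int32(1111), array([478.1, 382. ,  10.2, 100.1,  61.8]), array([477.6, 382. ]), np.float64(0.022))
(array([437., 321.]), np.int32(439), array([ 366.5, -258.5,  -11. ,  109.6,   64.7]), array([ 365.7, -258.4]), np.float64(0.0216))
t 20.2 q6 -0.21 pos [562.  -15.8 130.8] yaw -178.0 w 0.0853 F [0.1 1.1 0.2] 
  shift [ 70.  400.5  10.2] rot [-0.001  0.004 -0.129]
```

>>> carry_out(fingers=[1, 1, 1, 1, 1, 1, 1, 1, 1, 1, 1, 1], translation=[[7, 40, 0], [14, 80, 0], [21, 120, 0], [28, 160, 0], [35, 200, 0], [42, 240, 0], [49, 280, 0], [55, 315, 0], [61, 350, 0], [66, 380, 10], [69, 395, 20], [69.5, 400, 30]], rot=[[0, 0, 0], [0, 0, 0], [0, 0, -0.03], [0, 0, -0.06], [0, 0, -0.09], [0, 0, -0.13], [0, 0, -0.137], [0, 0, -0.137], [0, 0, -0.137], [0, 0, -0.137], [0, 0, -0.137], [0, 0, -0.137]])

```text
t: 21.2
ee_pos: [0.4759, 0.3837, 0.097]
ee_rot: [[-0.985, -0.174, -0.001], [-0.174, 0.985, -0.0], [0.001, -0.0, -1.0]]
contact_force: [-0.2, -0.9, -0.3]
width: 0.0852
grasp_force: 0.0
```

>>> carry_out(fingers=[1, 1, 1, 1, 1], translation=[[0, 0, 15], [0, 0, 35], [0, 0, 50], [0, 0, 50], [0, 0, 50]], rot=[[0, 0, 0], [0, 0, 0], [0, 0, 0], [0, 0, 0], [0, 0, 0]])

```text
t: 21.62
ee_pos: [0.4769, 0.3804, 0.0476]
ee_rot: [[-0.985, -0.17, -0.002], [-0.17, 0.985, -0.002], [0.003, -0.001, -1.0]]
contact_force: [0.1, 1.4, 0.9]
width: 0.0848
grasp_force: 0.0
```

```bash
python3 -c "
from h import *
d=snap(save='d1')
for b in boxes(d): print(b)
h=d['h'];m=(h>0.07)&(h<0.086); m[:190]=0; m[300:]=0; m[:,:290]=0;m[:,365:]=0
print('pile',blobs(d,m,0.078))
go(478,382,1.4,10)
"
```

```text
(array([156., 289.]), np.int32(492), array([451.3, 377.3, -80.3,  61.4,  45.7]), array([450.4, 377.6]), np.float64(0.0222))
(array([437., 321.]), np.int32(439), array([ 366.4, -258.9,  -10.7,  109.6,   64.9]), array([ 365.6, -258.3]), np.float64(0.0216))
pile [(array([327., 234.]), np.int32(1259), array([560.1, -14.8,   1.2, 100.7,  60.3]), array([559.9, -14.7]), np.float64(0.0781))]
t 21.67 q6 0.36 pos [477.5 380.9  48.7] yaw -170.2 w 0.0855 F [-0.8 -0.8 -0.4] 
  shift [-0.7  1.  47.3] rot [-0.    -0.001 -0.003]
```

>>> carry_out(fingers=[1, 1, 1, 1, -1, -1, -1, -1, -1, -1, -1, -1], translation=[[-0.5, 0.5, 15], [-0.5, 0.5, 35], [-0.5, 0.5, 47], [-0.5, 0.5, 48], [-0.5, 0.5, 48], [-0.5, 0.5, 48], [-0.5, 0.5, 48], [-0.5, 0.5, 48], [-0.5, 0.5, 48], [-0.5, 0.5, 48], [-0.5, 0.5, 48], [-0.5, 0.5, 48]], rot=[[0, 0, 0], [0, 0, 0], [0, 0, 0], [0, 0, 0], [0, 0, 0], [0, 0, 0], [0, 0, 0], [0, 0, 0], [0, 0, 0], [0, 0, 0], [0, 0, 0], [0, 0, 0]])

```text
t: 22.67
ee_pos: [0.4786, 0.3827, 0.0026]
ee_rot: [[-0.985, -0.171, 0.003], [-0.171, 0.985, 0.001], [-0.003, 0.001, -1.0]]
contact_force: [-0.3, -0.1, 5.7]
width: 0.0584
grasp_force: 65.7
```

```bash
python3 -c "
from h import *
go(560.5,-15.5,145,2)
"
```

```text
t 22.67 q6 0.37 pos [478.6 382.7   2.6] yaw -170.1 w 0.0584 F [-0.3 -0.1  5.7] 
  shift [ -12.9 -406.2 -142.7] rot [0.001 0.003 0.137]
```

>>> carry_out(fingers=[-1, -1, -1, -1, -1, -1, -1, -1, -1, -1, -1, -1], translation=[[0, 0, -30], [0, 0, -65], [0, 0, -100], [0, -10, -130], [-1, -40, -142], [-3, -80, -142], [-4, -120, -142], [-5, -160, -142], [-6, -200, -142], [-8, -240, -142], [-9, -280, -142], [-10, -315, -142]], rot=[[0, 0, 0], [0, 0, 0], [0, 0, 0], [0, 0, 0], [0, 0, 0.03], [0, 0, 0.06], [0, 0, 0.09], [0, 0, 0.12], [0, 0, 0.137], [0, 0, 0.137], [0, 0, 0.137], [0, 0, 0.137]])

```text
t: 23.67
ee_pos: [0.5417, 0.0713, 0.1437]
ee_rot: [[-0.999, -0.035, 0.001], [-0.035, 0.999, -0.0], [-0.001, -0.0, -1.0]]
contact_force: [1.5, 0.4, -1.0]
width: 0.0587
grasp_force: 65.2
```

```bash
python3 -c "
from h import *
go(560.5,-15.5,145,2)
"
```

```text
t 23.67 q6 -0.06 pos [541.7  71.3 143.7] yaw -178.0 w 0.0587 F [ 1.5  0.4 -1. ] 
  shift [-15.7 -87.4  -1.2] rot [-0.     0.001 -0.   ]
```

>>> carry_out(fingers=[-1, -1, -1, -1, -1, -1, -1, -1, -1, -1, -1], translation=[[-6, -35, 0], [-11, -65, 0], [-14.5, -84, 0], [-15.4, -89.5, 0], [-15.4, -89.5, 10], [-15.4, -89.5, 25], [-15.4, -89.5, 40], [-15.4, -89.5, 50], [-15.4, -89.5, 53], [-15.4, -89.5, 53], [-15.4, -89.5, 53]], rot=[[0, 0, 0], [0, 0, 0], [0, 0, 0], [0, 0, 0], [0, 0, 0], [0, 0, 0], [0, 0, 0], [0, 0, 0], [0, 0, 0], [0, 0, 0], [0, 0, 0]])

```text
t: 24.58
ee_pos: [0.5602, -0.0147, 0.0901]
ee_rot: [[-0.999, -0.036, 0.0], [-0.036, 0.999, 0.0], [-0.0, 0.0, -1.0]]
contact_force: [-0.6, 0.3, -0.6]
width: 0.0585
grasp_force: 65.2
```

```bash
python3 -c "
from h import *
d=snap('scene')
cv2.imwrite('pics/c4.png',cv2.resize(d['pixels'][150:310,230:420],None,fx=3,fy=3))
go(560.5,-15.5,80.6,2)
"
```

```text
t 24.63 q6 -0.21 pos [560.4 -14.8  90.4] yaw -177.9 w 0.0585 F [ 0.1 -0.4 -1.2] 
  shift [-0.  -0.7  9.8] rot [-0.     0.001  0.001]
```

View pics/c4.png

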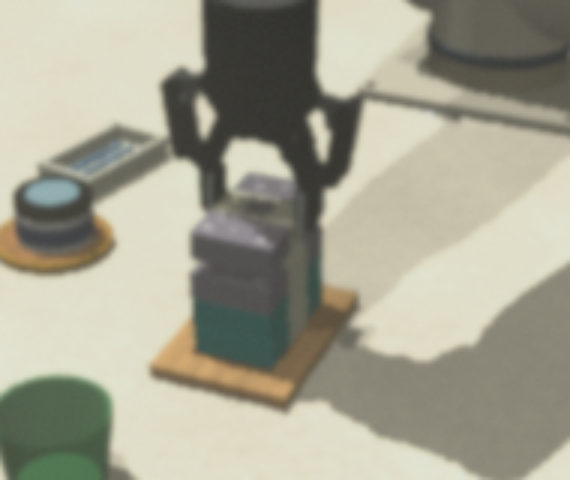

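The second grey box is poised squarely over the pile at crop (250,240), so I'll set it down.

>>> carry_out(fingers=[-1, -1, -1, 1, 1, 1, 1, 1, 1, 1, 1, 1], translation=[[0, -0.5, 6], [0, -0.5, 10.2], [0, -0.5, 10.2], [0, -0.5, 10.2], [0, -0.5, 10.2], [0, -0.5, 10.2], [0, -0.5, 10.2], [0, -0.5, 10.2], [0, 0, -10], [0, 0, -40], [0, 0, -60], [0, 0, -60]], rot=[[0, 0, 0], [0, 0, 0], [0, 0, 0], [0, 0, 0], [0, 0, 0], [0, 0, 0], [0, 0, 0], [0, 0, 0], [0, 0, 0], [0, 0, 0], [0, 0, 0], [0, 0, 0]])

```text
t: 25.63
ee_pos: [0.5618, -0.0155, 0.1538]
ee_rot: [[-0.999, -0.035, 0.006], [-0.035, 0.999, -0.001], [-0.006, -0.001, -1.0]]
contact_force: [0.6, 0.0, 0.4]
width: 0.0854
grasp_force: 0.0
```

```bash
python3 -c "
from h import *
d=snap()
for b in boxes(d): print(b)
go(366.4,-258.7,145,-10.8)
"
```

```text
(array([436., 321.]), np.int32(441), array([ 366.5, -258.6,  -11. ,  109.6,   65. ]), array([ 365.8, -258.1]), np.float64(0.0218))
t 25.68 q6 -0.21 pos [561.2 -15.4 151.8] yaw -178.0 w 0.0857 F [-0.  -0.  -0.7] 
  shift [ 203.2 -236.3    6.2] rot [-0.     0.004  0.224]
```

>>> carry_out(fingers=[1, 1, 1, 1, 1, 1, 1, 1, 1, 1, 1, 1], translation=[[25, -29, 0], [50, -58, 0], [75, -88, 0], [100, -117, 0], [125, -147, 0], [150, -176, 0], [174, -204, 0], [192, -225, 10], [202, -236.6, 25], [202, -236.6, 40], [202, -236.6, 55], [202, -236.6, 60]], rot=[[0, 0, 0], [0, 0, 0.05], [0, 0, 0.1], [0, 0, 0.15], [0, 0, 0.2], [0, 0, 0.226], [0, 0, 0.226], [0, 0, 0.226], [0, 0, 0.226], [0, 0, 0.226], [0, 0, 0.226], [0, 0, 0.226]])

```text
t: 26.68
ee_pos: [0.3651, -0.2581, 0.0872]
ee_rot: [[-0.982, 0.191, -0.003], [0.191, 0.982, 0.003], [0.003, 0.002, -1.0]]
contact_force: [-0.9, 0.3, -0.1]
width: 0.0856
grasp_force: 0.0
```

>>> carry_out(fingers=[1, 1, 1, 1, 1], translation=[[0, 0, 15], [0, 0, 35], [0, 0, 45], [0, 0, 45], [0, 0, 45]], rot=[[0, 0, 0], [0, 0, 0], [0, 0, 0], [0, 0, 0], [0, 0, 0]])

```text
t: 27.1
ee_pos: [0.3663, -0.2584, 0.0445]
ee_rot: [[-0.982, 0.189, -0.001], [0.189, 0.982, 0.001], [0.001, 0.001, -1.0]]
contact_force: [0.7, 0.5, -0.8]
width: 0.0852
grasp_force: 0.0
```

```bash
python3 -c "
from h import *
d=snap()
h=d['h'];m=(h>0.092)&(h<0.108); m[:190]=0; m[300:]=0; m[:,:290]=0;m[:,365:]=0
print('pile',blobs(d,m,0.1))
go(366.5,-258.6,1.4,-10.9)
"
```

```text
pile [(array([327., 233.]), np.int32(1321), array([560.5, -15. ,   1.6, 100.4,  60.2]), array([560.2, -15. ]), np.float64(0.1001))]
t 27.15 q6 -0.61 pos [ 366.7 -258.7   45.1] yaw 169.1 w 0.0854 F [-0.2 -0.9 -0.5] 
  shift [ 0.2  0.1 43.7] rot [ 0. -0. -0.]
```

>>> carry_out(fingers=[1, 1, 1, 1, -1, -1, -1, -1, -1, -1, -1, -1], translation=[[0, 0, 15], [0, 0, 35], [0, 0, 43], [0, 0, 44], [0, 0, 44], [0, 0, 44], [0, 0, 44], [0, 0, 44], [0, 0, 44], [0, 0, 44], [0, 0, 44], [0, 0, 44]], rot=[[0, 0, 0], [0, 0, 0], [0, 0, 0], [0, 0, 0], [0, 0, 0], [0, 0, 0], [0, 0, 0], [0, 0, 0], [0, 0, 0], [0, 0, 0], [0, 0, 0], [0, 0, 0]])

```text
t: 28.15
ee_pos: [0.367, -0.2593, 0.0021]
ee_rot: [[-0.982, 0.19, 0.001], [0.19, 0.982, -0.001], [-0.002, -0.001, -1.0]]
contact_force: [-1.0, 0.2, 5.5]
width: 0.0605
grasp_force: 65.1
```

```bash
python3 -c "
from h import *
go(560.5,-15.5,165,2)
"
```

```text
t 28.15 q6 -0.61 pos [ 367.  -259.3    2.1] yaw 169.1 w 0.0605 F [-1.   0.2  5.5] 
  shift [-144.   275.9 -163. ] rot [-0.001  0.001 -0.226]
```

>>> carry_out(fingers=[-1, -1, -1, -1, -1, -1, -1, -1, -1, -1, -1, -1], translation=[[0, 0, -30], [0, 0, -65], [0, 0, -100], [0, 0, -135], [-4, 8, -158], [-16, 30, -163], [-34, 65, -163], [-52, 100, -163], [-70, 135, -163], [-88, 170, -163], [-106, 205, -163], [-124, 238, -163]], rot=[[0, 0, 0], [0, 0, 0], [0, 0, 0], [0, 0, 0], [0, 0, 0], [0, 0, -0.03], [0, 0, -0.07], [0, 0, -0.11], [0, 0, -0.15], [0, 0, -0.19], [0, 0, -0.226], [0, 0, -0.226]])

```text
t: 29.15
ee_pos: [0.5342, -0.0465, 0.1648]
ee_rot: [[-0.999, -0.038, 0.001], [-0.038, 0.999, -0.0], [-0.001, -0.0, -1.0]]
contact_force: [-0.2, -1.3, -1.9]
width: 0.0605
grasp_force: 67.6
```

```bash
python3 -c "
from h import *
go(560.5,-15.5,165,2)
"
```

```text
t 29.15 q6 -0.28 pos [534.2 -46.5 164.8] yaw -177.8 w 0.0605 F [-0.2 -1.3 -1.9] 
  shift [-27.5  30.   -0.2] rot [-0.     0.001  0.003]
```

>>> carry_out(fingers=[-1, -1, -1, -1, -1, -1, -1, -1, -1], translation=[[-18, 21, 0], [-26, 30, 0], [-28, 32, 10], [-28, 32, 25], [-28, 32, 40], [-28, 32, 50], [-28, 32, 53], [-28, 32, 53], [-28, 32, 53]], rot=[[0, 0, 0], [0, 0, 0], [0, 0, 0], [0, 0, 0], [0, 0, 0], [0, 0, 0], [0, 0, 0], [0, 0, 0], [0, 0, 0]])

```text
t: 29.9
ee_pos: [0.5602, -0.0163, 0.1113]
ee_rot: [[-0.999, -0.034, 0.0], [-0.034, 0.999, -0.0], [-0.0, -0.0, -1.0]]
contact_force: [-0.9, -0.2, -0.6]
width: 0.0605
grasp_force: 67.6
```

```bash
python3 -c "
from h import *
d=snap('scene')
cv2.imwrite('pics/c5.png',cv2.resize(d['pixels'][130:310,230:420],None,fx=3,fy=3))
go(560.7,-15.3,102.1,2)
"
```

```text
t 29.95 q6 -0.21 pos [560.5 -16.2 111.6] yaw -178.0 w 0.0606 F [ 0.5 -0.6 -2.8] 
  shift [-0.2  0.9  9.5] rot [-0.     0.001 -0.   ]
```

View pics/c5.png

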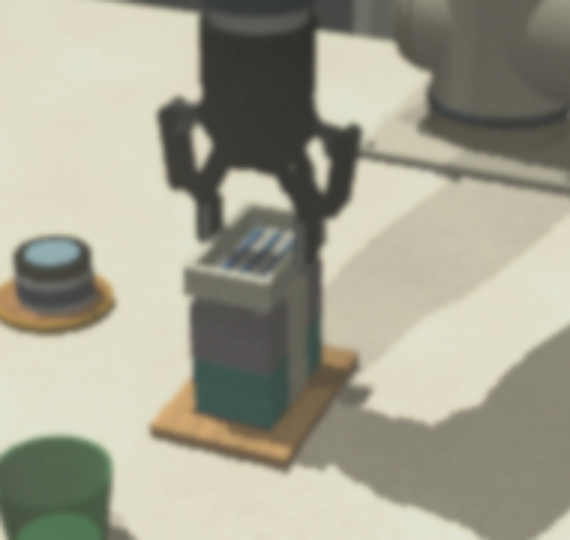

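The dish is held upright and level over the pile at crop (245,255), in line with it. I'll lower and release, then back off.

>>> carry_out(fingers=[-1, -1, -1, 1, 1, 1, 1, 1, 1, 1, 1, 1], translation=[[0, 0.6, 6], [0, 0.6, 9.8], [0, 0.6, 9.8], [0, 0.6, 9.8], [0, 0.6, 9.8], [0, 0.6, 9.8], [0, 0.6, 9.8], [0, 0.6, 9.8], [0, 0.6, -10], [0, 0, -40], [0, 0, -80], [0, 0, -100]], rot=[[0, 0, 0], [0, 0, 0], [0, 0, 0], [0, 0, 0], [0, 0, 0], [0, 0, 0], [0, 0, 0], [0, 0, 0], [0, 0, 0], [0, 0, 0], [0, 0, 0], [0, 0, 0]])

```text
t: 30.95
ee_pos: [0.5609, -0.0158, 0.2146]
ee_rot: [[-0.999, -0.035, 0.003], [-0.035, 0.999, -0.001], [-0.003, -0.001, -1.0]]
contact_force: [-0.4, 1.1, 0.1]
width: 0.0853
grasp_force: 0.0
```

>>> carry_out(fingers=[1, 1, 1, 1, 1, 1, 1, 1, 1, 1], translation=[[30, 15, 0], [60, 45, 0], [90, 80, 0], [110, 115, 0], [130, 150, 0], [150, 185, 0], [160, 220, 0], [160, 240, 0], [160, 240, 0], [160, 240, 0]], rot=[[0, 0, 0], [0, 0, 0], [0, 0, 0], [0, 0, 0], [0, 0, 0], [0, 0, 0], [0, 0, 0], [0, 0, 0], [0, 0, 0], [0, 0, 0]])

```text
t: 31.78
ee_pos: [0.3915, 0.2194, 0.2107]
ee_rot: [[-0.999, -0.038, 0.0], [-0.038, 0.999, -0.0], [-0.0, -0.0, -1.0]]
contact_force: [0.2, 0.1, 0.6]
width: 0.0858
grasp_force: 0.0
```

```bash
python3 -c "
from h import *
d=snap(save='e1')
h=d['h']
m=(h>0.095)&(h<0.135); m[:190]=0; m[300:]=0; m[:,:290]=0;m[:,365:]=0
print('dish',blobs(d,m,0.122))
M=(h>0.042)&(h<0.054); M[:,:370]=0;M[:,450:]=0;M[:200]=0;M[300:]=0
print('tin',blobs(d,M,.048))
d=snap('scene')
cv2.imwrite('pics/e1s.png',cv2.resize(d['pixels'][130:370,130:560],None,fx=1.8,fy=1.8))
print(boxes(d)[1:],bot.read_state()['ee_pos'])
"
```

```text
dish [(array([327., 231.]), np.int32(1591), array([559.8, -14.4,   2.4, 112. ,  61.9]), array([559.3, -14.3]), np.float64(0.108))]
tin [(array([422., 260.]), np.int32(618), array([ 502.2, -226.8,   -2.7,   63. ,   61. ]), array([ 501.3, -225.7]), np.float64(0.0481))]
[(array([482., 360.]), np.int32(576), array([734. , 353.6,  84.3, 114.9,  21.6]), array([734.4, 355.1]), np.float64(0.022))] [0.39196031 0.21809503 0.21062733]
```

View pics/e1.png

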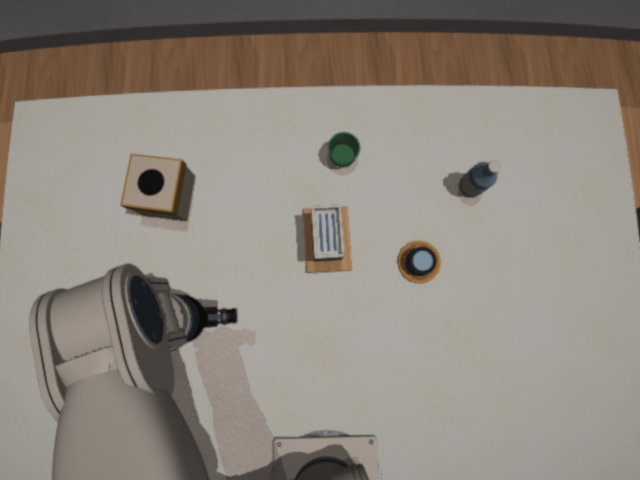

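View pics/e1s.png

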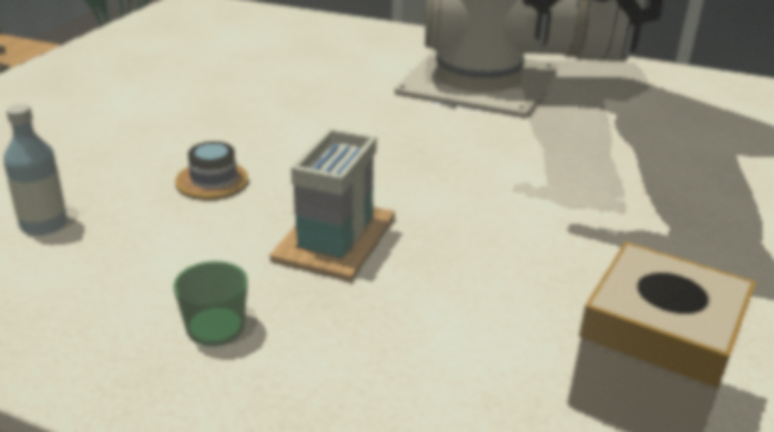

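Both views show the dish centred on the pile (top view (327,231)) and the tin standing on the coaster (422,260). No boxes are left on the table, and the tissue box, bottle and cup look untouched.

```bash
python3 -c "
from plant import bot
print(bot.hand_in())"
```

```text
the job is handed in; nothing more can be done
None
```

The job is handed in: the tin stands on the coaster, both teal boxes and then both lilac-grey ones are piled on the pad within about 1 mm of centre, and the dish sits upright and in line on top; only four boxes were present, and no verdict was returned.

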